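# Bolt the long billet box in the recorder maker's workshop

## Robot

A 6-joint arm with a two-finger parallel gripper is mounted at the origin on the work surface. World frame = base frame: x ahead of the robot, y to its left, z up, the work surface at z = 0. Lengths are in m, angles in rad, forces in N, time in s.
With the tool pointing down it reaches from about 0.325 to 0.775 m from the base axis. Payload 9.3 kg.
Tool frame: the origin (TCP) lies midway between the tips of the shut fingers; the grasp point (between the pads) lies 19 mm behind it; z points along the fingers, y is the line along which they close (so a half turn about z gives the same grasp; the last joint's range is limited). The gripper opens to 85 mm and grips with 20 to 120 N. Pads are 22 mm wide; open, the fingers measure 114 mm over their backs; the gripper's body (76 mm by 85 mm) begins 54 mm behind the grasp point. The pads swing forward as they close: fully open they stand 13 mm farther back than shut.
Start: joints at [-1.382, 0.259, 0.021, 1.334, 0, 1.418], TCP at [0.184, -0.518, 0.231] pointing down, gripper open.
Joint ranges: [-3.04, 3.04], [-0.91, 1.82], [-1.04, 1.36], [-1.92, 1.95], [-1.52, 1.45], [-3.14, 3.14]. Speed limits (rad/s): [2.22, 2.22, 2.79, 3.14, 3.14, 3.14].

## Interface

Orientations are given as a rotation vector (axis times angle).
In Python, from station import env gives the robot as it stands. The module is installed in compiled form; this text tells all that it offers.
- The arm moves only by the shell command python3 -m crank 'ROWS'. ROWS is a JSON object of lists of equal length, an entry for each row: "fingers": the closure, from -1 (fully open) to 1 (shut); "delta_pos": the shift along the tool's x, y, z in m, a list of three; "dr": the turn, a rotation vector about the tool's x, y, z in rad, a list of three. In form: {"fingers": [fingers, ...], "delta_pos": [[x, y, z], ...], "dr": [[rx, ry, rz], ...]}. A call has 1 to 5 rows; each row is the pose to reach, as a shift and turn from the pose commanded when the call began, along the tool's axes at that moment; what a row does not reach only later rows make up. A row lasts 1/10 s, in which the tool goes at most 50 mm and 8.59 degrees, less where a joint would pass 70% of its speed; a pose out of reach is approached as far as the arm can. A call with a gripper value outside its range is refused whole. The fingers move at their own pace and stop on an object; the grip force is fixed at half the most. Time passes only in rows, so rows that repeat a pose let the fingers close. It gives the time, the measured TCP pose, the force, the opening and the grip force at its end, in the units of the state.
- env.get_obs(): the state, without advancing time (a new reading comes with each control period).
- env.grab_frame(name): name is "scene" or "side" or "wrist"; returns the picture (384x512x3 uint8, blue, green, red); there is no depth.
- env.calibration(name): a dict with "camera_matrix" (3x3 intrinsics, pixels), "R" (3x3) and "t" (3): a world point X has camera coordinates R X + t; the wrist camera has in their place "hand_eye" (4x4, takes a point from camera to tool coordinates, whose origin is the TCP and whose axes are the flange's). Camera axes: x right, y down, z forward; pixel columns grow to the right and rows downward; lengths in m; the calibration is good to about 2 mm. The wrist camera is an equidistant fisheye: a pixel r from the principal point sees the ray r / f radians off the axis. A picture is of the moment at which its call begins: read the wrist's pose just before it. calibration takes no time and is no camera call.
- env.finish_job(): hands the job in; it is judged then, once.
The state is a dict: "time_s": time; "qpos": joint angles; "joint_velocities": joint speeds; "effort": joint torques, N m; "tcp_pos": TCP position; "tool_rot": TCP orientation; "force": force on the tool from outside, world axes, zero at the start; "ft_torque": the same for the moment, N m; "finger_gap": opening from 0.0 (shut) to 1.0 (fully open); "grip_force": force on a finger pad.
Only numpy, scipy, OpenCV 4.12 (cv2) and the standard library are available. Lean on these libraries where they do the work, as an engineer would, in place of code of your own. Each camera call takes 0.05 s, during which the arm holds its last target. There are 200 camera calls.

## Task

Two closed wooden boxes stand on the bench, each with a drawn barrel bolt on its top. Bolt the longer box: slide its bolt fully across into the keeper, then turn its handle all the way down into the notch and let go. Leave the bolt of the shorter box as it is.

Things in the scene. Friction and masses are not known exactly. Their poses are not given: they have to be found in the camera images.
- long_box: longer of two fixed dark wooden boxes, 200 (x) x 300 (y) x 90 mm high; the other is 160 x 220 x 60. Origin: centre of underside, on the bench; z up; front faces its -x. On its top a steel barrel bolt: rod 16 thick along y, axis at x 20, z 116; stem 8 thick square to it, ending in a 24 mm ball knob. Knob centre (mm, s slide, t turn): x 20 - 60 sin t, y -20 + s, z 116 + 60 cos t
- long_box_slide (a joint): travel of the long box's bolt along the box's +y, m: 0 drawn, 0.060 fully across at its stop, rod in keeper. Starts 0 to 0.012. Friction 2.5 N; stays where left. Barrels and keeper round the rod reach 39 mm above the box top. A loose billet 30 mm thick lies along the back of the top
- long_box_turn (a joint): angle of the long box's handle about the rod, rad: 0 up, growing towards the box's front (-x); stop at 1.35, nearly flat. Starts 0 to 0.35; friction 1.2 N at the knob; stays where left. A side plate before the rod (box x -10 to 0 mm, 36 mm above the top) stops the stem near 1.0 except over its notch, 28 mm wide (y 22 to 50), open to the stem once slide is above 0.047
- short_box_knob (a point): centre of the 24 mm ball knob on the identical bolt of the shorter box (160 x 220 x 60 mm), to be left alone; starts 142 to 146 mm above the bench

How it is judged:
By the outcome, as a careful person would: the job done as asked, in the order asked, and still so for the second after the job is handed in, with the robot touching nothing.
It also fails if it takes over 35 s, if anything falls off the work surface, if the arm or the gripper's body presses on something with over 40 N, if the wrist force passes 120 N, or if a joint passes its speed limit or range.

## Working session

There is one attempt and no reset: what is moved stays moved. The work goes in short steps, Python scripts to look and compute and a shell command to move; the robot and the scene stay as the last step left them, time stands still between calls to the robot, and variables do not carry over. Pictures are saved under pics/ and viewed, at most 10 in all, crops included, and the job is handed in when it is done.

```bash
mkdir -p pics; python3 - <<'E'
from station import env
import cv2,numpy as np
o=env.get_obs();print({k:np.round(v,3).tolist() for k,v in o.items()})
a=env.grab_frame("scene");b=env.grab_frame("side")
cv2.imwrite("pics/scene0.png",a);cv2.imwrite("pics/side0.png",b)
for n in("scene","side","wrist"):print(n,env.calibration(n))
E
```

```text
{'time_s': 0.0, 'qpos': [-1.382, 0.259, 0.021, 1.334, 0.0, 1.418], 'joint_velocities': [-0.002, -0.001, -0.0, -0.001, 0.001, 0.001], 'effort': [-0.0, -55.564, 34.453, 0.014, -0.0, -0.0], 'tcp_pos': [0.184, -0.518, 0.231], 'tool_rot': [-3.094, -0.534, 0.0], 'force': [0.752, 0.456, -0.117], 'ft_torque': [-0.052, -0.0, 0.022], 'grip_force': 0.0, 'finger_gap': 0.999}
scene {'camera_matrix': array([[486.76164933,   0.        , 246.92677179],
       [  0.        , 486.76164933, 192.56404858],
       [  0.        ,   0.        ,   1.        ]]), 'R': array([[-0.82682608,  0.56224134,  0.01559855],
       [ 0.35083926,  0.53722004, -0.76701137],
       [-0.43962536, -0.62871242, -0.64144387]]), 't': array([ 0.46617026, -0.08139669,  1.19701578])}
side {'camera_matrix': array([[473.141663  ,   0.        , 258.99144077],
       [  0.        , 473.141663  , 200.53423061],
       [  0.        ,   0.        ,   1.        ]]), 'R': array([[-0.71796107, -0.6960827 , -0.00087968],
       [-0.48468885,  0.50082921, -0.71711004],
       [ 0.49960846, -0.51443072, -0.69695941]]), 't': array([0.39997201, 0.37895137, 0.64990631])}
wrist {'camera_matrix': array([[297.31863964,   0.        , 255.07600208],
       [  0.        , 297.31863964, 189.6680617 ],
       [  0.        ,   0.        ,   1.        ]]), 'hand_eye': array([[-6.79832322e-04, -9.54785074e-01, -2.97296148e-01,
         7.63808784e-02],
       [ 9.99999637e-01, -4.96427652e-04, -6.92408441e-04,
         3.46523736e-04],
       [ 5.13515216e-04, -2.97296511e-01,  9.54785065e-01,
        -1.41889618e-01],
       [ 0.00000000e+00,  0.00000000e+00,  0.00000000e+00,
         1.00000000e+00]])}
```

View pics/scene0.png

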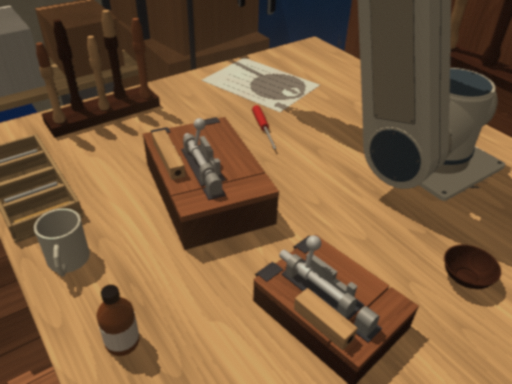

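View pics/side0.png

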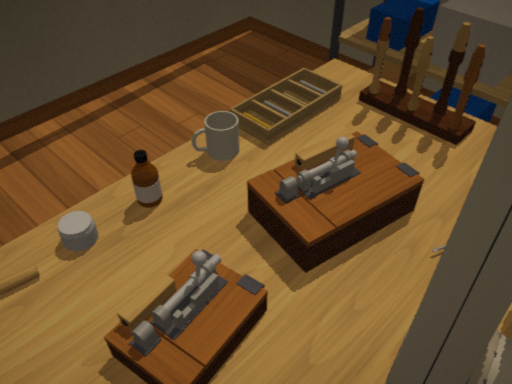

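The long (taller) box is around (205,180) in scene and (335,200) in side; the short one is around (335,305) and (190,320). I'll enlarge the long box in both views.

```bash
python3 - <<'E'
import cv2,numpy as np
a=cv2.imread("pics/scene0.png")[105:245,135:285];b=cv2.imread("pics/side0.png")[125:265,240:430]
a=cv2.resize(a,None,fx=4,fy=4,interpolation=cv2.INTER_CUBIC);b=cv2.resize(b,None,fx=4,fy=4,interpolation=cv2.INTER_CUBIC)
cv2.imwrite("pics/s1.png",a);cv2.imwrite("pics/d1.png",b)
E
```

```text
(no output)
```

View pics/s1.png

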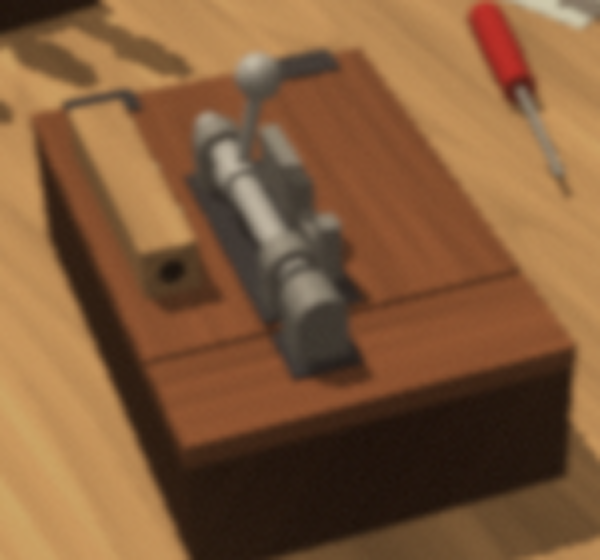

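View pics/d1.png

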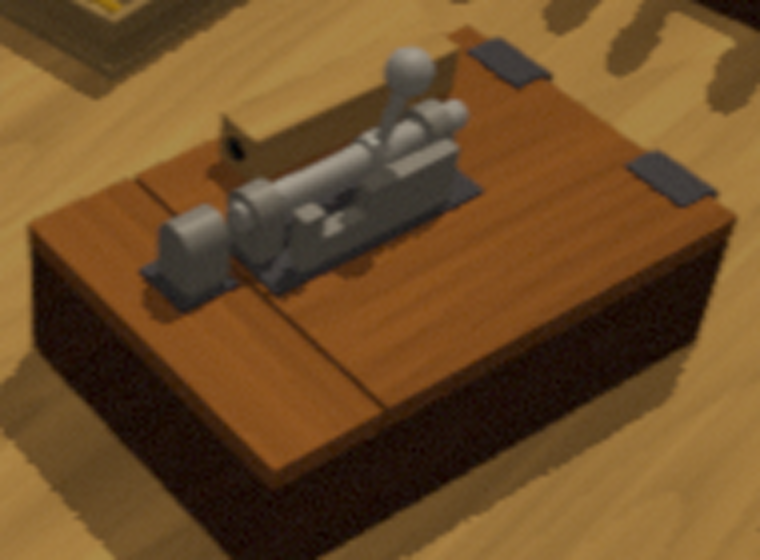

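Enlarged: in s1 the top corners are about (38,117), (360,50), (575,348), (185,452) and the knob is at (258,75). In d1 the corners are (465,28), (735,218), (275,475), (30,228) and the knob is at (410,72). The keeper is at the near (+y) end, the plate and notch are on the robot side, and the billet lies along the back.

```bash
cat >h.py <<'E'
from station import env
import numpy as np,cv2
from scipy.spatial.transform import Rotation as Rn
def ray(n,p):
    c=env.calibration(n);K=c["camera_matrix"];R=c["R"];t=c["t"]
    d=R.T@np.linalg.solve(K,[p[0],p[1],1]);return -R.T@t,d/np.linalg.norm(d)
def plane(n,p,z):
    o,d=ray(n,p);return o+d*(z-o[2])/d[2]
def tri(rs):
    A=sum(np.eye(3)-np.outer(d,d) for o,d in rs);b=sum((np.eye(3)-np.outer(d,d))@o for o,d in rs)
    return np.linalg.solve(A,b)
S=lambda p:(134.625+p[0]/4,104.625+p[1]/4)
D=lambda p:(239.625+p[0]/4,124.625+p[1]/4)
E
python3 - <<'E'
from h import *
np.set_printoptions(precision=4,suppress=True)
cs=[(38,117),(360,50),(575,348),(185,452)];cd=[(465,28),(735,218),(275,475),(30,228)]
loc=np.array([[.1,-.15],[-.1,-.15],[-.1,.15],[.1,.15]])
W=[]
for a,b in zip(cs,cd):
    p=plane("scene",S(a),.09);q=plane("side",D(b),.09);print(p,q,tri([ray("scene",S(a)),ray("side",D(b))]));W+=[p[:2],q[:2]]
W=np.array(W);L=np.repeat(loc,2,0)
c=W.mean(0);X=W-c
th=np.arctan2((L[:,0]*X[:,1]-L[:,1]*X[:,0]).sum(),(L*X).sum());R=np.array([[np.cos(th),-np.sin(th)],[np.sin(th),np.cos(th)]])
print("box",c,np.degrees(th),"res",X-L@R.T)
k=tri([ray("scene",S((258,75))),ray("side",D((410,72)))])
kl=R.T@(k[:2]-c);print("knob",k,"local",kl,"s",kl[1]+.02,"t",np.arctan2(.02-kl[0],k[2]-.116), np.hypot(.02-kl[0],k[2]-.116))
for nm,s,t in [("s",kl[1]+.02,0.2),("across up",.06,0.2),("down",.06,1.35)]:
    print(nm,c+R@[.02-.06*np.sin(t),-.02+s],.116+.06*np.cos(t))
o=env.get_obs();print(Rn.from_rotvec(o["tool_rot"]).as_matrix())
E
```

```text
[ 0.6019 -0.3602  0.09  ] [ 0.5996 -0.3591  0.09  ] [ 0.6011 -0.3619  0.0883]
[ 0.4102 -0.3231  0.09  ] [ 0.4061 -0.3211  0.09  ] [ 0.4078 -0.3263  0.0867]
[ 0.4703 -0.0306  0.09  ] [ 0.4635 -0.0285  0.09  ] [ 0.4667 -0.0338  0.0847]
[ 0.6648 -0.0688  0.09  ] [ 0.6564 -0.0683  0.09  ] [ 0.662  -0.0742  0.0836]
box [ 0.5341 -0.195 ] -11.409530530567821 res [[-0.0006  0.0016]
 [-0.0029  0.0027]
 [ 0.0038 -0.0009]
 [-0.0003  0.0011]
 [ 0.0046 -0.0024]
 [-0.0022 -0.0004]
 [ 0.003  -0.0011]
 [-0.0054 -0.0006]]
knob [ 0.5392 -0.2115  0.1728] local [ 0.0083 -0.0152] s 0.004774734851062059 t 0.2034510361989755 0.058044259321495185
s [ 0.539  -0.2115] 0.1748039946704745
across up [ 0.5499 -0.1574] 0.1748039946704745
down [ 0.5042 -0.1481] 0.12914040122558249
[[ 0.9421  0.3352 -0.0002]
 [ 0.3352 -0.9421  0.0012]
 [ 0.0002 -0.0012 -1.    ]]
```

```bash
python3 -m crank '{"fingers":[-1,-1,-1,-1,-1],"delta_pos":[[0.044,-0.017,-0.01],[0.088,-0.034,-0.02],[0.131,-0.051,-0.02],[0.175,-0.068,-0.02],[0.219,-0.085,-0.02]],"dr":[[0,0,0.11],[0,0,0.22],[0,0,0.33],[0,0,0.44],[0,0,0.541]]}'; python3 - <<'E'
from h import *
o=env.get_obs();M=Rn.from_rotvec(o["tool_rot"]).as_matrix();print(o["time_s"],M.round(3),o["tcp_pos"],M.T@(np.array([.539,-.2115,.25])-o["tcp_pos"]))
E
```

```text
time_s: 0.6
tcp_pos: [0.3632, -0.3632, 0.2512]
tool_rot: [-3.125, 0.32, 0.0]
force: [-0.1, -0.7, 0.0]
finger_gap: 1.0
grip_force: 0.0
0.6 [[ 0.979 -0.203 -0.   ]
 [-0.203 -0.979  0.   ]
 [-0.    -0.    -1.   ]] [ 0.36322639 -0.36319911  0.25119197] [ 0.14138562 -0.1841713   0.00119967]
```

```bash
python3 -m crank '{"fingers":[-1,-1,-1,-1,-1],"delta_pos":[[0.029,-0.037,0],[0.057,-0.074,0],[0.085,-0.11,0],[0.113,-0.147,0],[0.141,-0.184,0]],"dr":[[0,0,0],[0,0,0],[0,0,0],[0,0,0],[0,0,0]]}'; python3 - <<'E'
from h import *
o=env.get_obs();print(o["tcp_pos"],o["joint_velocities"].round(3));cv2.imwrite("pics/w1.png",env.grab_frame("wrist"))
E
```

```text
time_s: 1.1
tcp_pos: [0.538, -0.2106, 0.251]
tool_rot: [-3.126, 0.312, 0.001]
force: [0.5, -0.7, 0.4]
finger_gap: 1.001
grip_force: 0.0
[ 0.53796001 -0.2106074   0.25104772] [ 0.787  0.35   0.492  0.139 -0.     0.784]
```

View pics/w1.png

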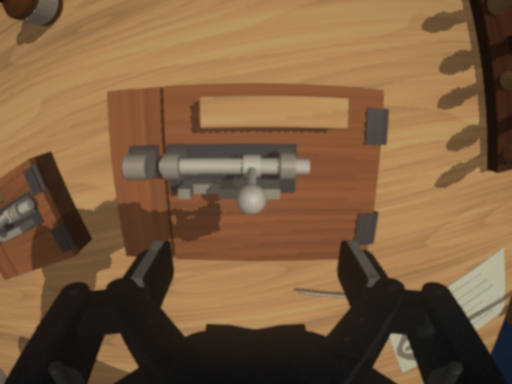

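Wrist view: knob at about (251,199), rod along row 166, keeper at left (140,165), notch near (210,190), and both fingers clear of everything. The arm was still settling, so I'll measure again now.

```bash
cat >>h.py <<'E'
def wray(p,o):
    c=env.calibration("wrist");K=c["camera_matrix"];H=c["hand_eye"]
    v=np.array([(p[0]-K[0,2])/K[0,0],(p[1]-K[1,2])/K[1,1]]);r=np.hypot(*v)
    d=np.array([*(v/r*np.sin(r)),np.cos(r)]);M=Rn.from_rotvec(o["tool_rot"]).as_matrix()
    return M@H[:3,3]+o["tcp_pos"],M@H[:3,:3]@d
E
python3 - <<'E'
from h import *
np.set_printoptions(precision=4,suppress=True)
env.grab_frame("wrist")
o=env.get_obs();f=env.grab_frame("wrist");print(o["tcp_pos"],o["joint_velocities"])
g=cv2.GaussianBlur(cv2.cvtColor(f,cv2.COLOR_BGR2GRAY),(5,5),1)
h=cv2.HoughCircles(g[170:235,215:290],cv2.HOUGH_GRADIENT,1,30,param1=80,param2=10,minRadius=10,maxRadius=20);print(h)
hsv=cv2.cvtColor(f,cv2.COLOR_BGR2HSV)
cv2.imwrite("pics/w2.png",cv2.resize(f[70:280,90:400],None,fx=2.5,fy=2.5,interpolation=cv2.INTER_CUBIC))
E
```

```text
[ 0.5397 -0.2085  0.2503] [-0.0718 -0.0264 -0.0406  0.0017 -0.0298 -0.0742]
[[[41.5 31.5 14.1]]]
```

View pics/w2.png

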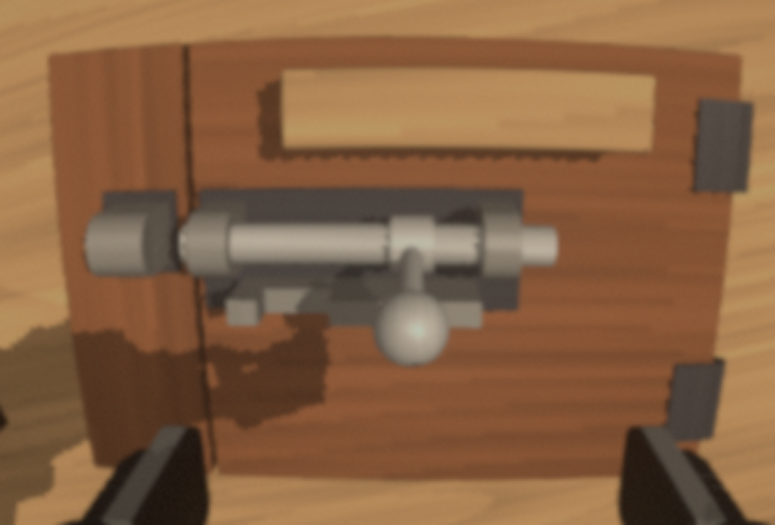

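The knob is at (412,329) in this crop, the rod collar at (412,243), the rod end at (557,246) and the back corners at (50,55) and (740,55).

```bash
python3 - <<'E'
from h import *
np.set_printoptions(precision=4,suppress=True)
o=env.get_obs();print(o["tcp_pos"])
P=lambda p:(89.8+p[0]/2.5,69.8+p[1]/2.5)
def pl(p,z):
    a,d=wray(P(p),o);return a+d*(z-a[2])/d[2]
k=tri([ray("scene",S((258,75))),ray("side",D((410,72))),wray(P((412,329)),o)]);print("knob tri",k)
kn=pl((412,329),.1745);print("knob wrist",kn)
print("collar",pl((412,243),.116),"rodR",pl((300,244),.116),"corners",pl((50,55),.09),pl((740,55),.09),pl((95,467),.09))
a=pl((412,243),.116);b=pl((245,243),.116);print("rod dir deg",np.degrees(np.arctan2(-(b-a)[0],(b-a)[1])))
M=Rn.from_rotvec(o["tool_rot"]).as_matrix()
for z in(.1745,):print("tool delta tcp->knob",M.T@(kn-o["tcp_pos"]),M.T@(k-o["tcp_pos"]),"collar",M.T@(a-o["tcp_pos"]))
E
```

```text
[ 0.5382 -0.2101  0.2504]
knob tri [ 0.5385 -0.21    0.1741]
knob wrist [ 0.5373 -0.2094  0.1745]
collar [ 0.5509 -0.212   0.116 ] rodR [ 0.559  -0.1698  0.116 ] corners [ 0.66   -0.0738  0.09  ] [ 0.6007 -0.3641  0.09  ] [ 0.4654 -0.0329  0.09  ]
rod dir deg -11.54667066700475
tool delta tcp->knob [-0.0009 -0.0005  0.0759] [ 0.0003 -0.0002  0.0763] collar [ 0.013  -0.0005  0.1344]
```

```bash
python3 -m crank '{"fingers":[-1,-1,-1,0,1],"delta_pos":[[0,0,0.04],[0,0,0.08],[0,0,0.095],[0,0,0.095],[0,0,0.095]],"dr":[[0,0,0],[0,0,0],[0,0,0],[0,0,0],[0,0,0]]}'; python3 -m crank '{"fingers":[1,1,1,1],"delta_pos":[[0,0,0],[0,0,0],[0,0,0],[0,0,0]],"dr":[[0,0,0],[0,0,0],[0,0,0],[0,0,0]]}'
```

```text
time_s: 1.75
tcp_pos: [0.5365, -0.213, 0.1569]
tool_rot: [3.126, -0.314, 0.0]
force: [0.2, -0.4, -0.0]
finger_gap: 0.693
grip_force: 0.0
time_s: 2.15
tcp_pos: [0.5373, -0.2124, 0.1579]
tool_rot: [3.125, -0.312, 0.004]
force: [-1.3, 0.8, 7.2]
finger_gap: 0.244
grip_force: 58.3
```

```bash
python3 -m crank '{"fingers":[1,1,1,1,1],"delta_pos":[[0,-0.008,0],[0,-0.018,0],[0,-0.028,0],[0,-0.038,0],[0,-0.045,0]],"dr":[[0,0,0],[0,0,0],[0,0,0],[0,0,0],[0,0,0]]}'; python3 -m crank '{"fingers":[1,1,1,1],"delta_pos":[[0,-0.003,0],[0,-0.006,0],[0,-0.009,0],[0,-0.009,0]],"dr":[[0,0,0],[0,0,0],[0,0,0],[0,0,0]]}'
```

```text
time_s: 2.65
tcp_pos: [0.5463, -0.1685, 0.1579]
tool_rot: [3.124, -0.312, 0.004]
force: [-1.3, -3.1, 5.5]
finger_gap: 0.241
grip_force: 58.4
time_s: 3.05
tcp_pos: [0.5481, -0.1596, 0.1579]
tool_rot: [3.124, -0.312, 0.004]
force: [-0.8, -0.9, 6.3]
finger_gap: 0.238
grip_force: 58.5
```

```bash
python3 -m crank '{"fingers":[1,1,1],"delta_pos":[[0,-0.002,0],[0,-0.004,0],[0,-0.004,0]],"dr":[[0,0,0],[0,0,0],[0,0,0]]}';  python3 - <<'E'
from h import *
cv2.imwrite("pics/w3.png",env.grab_frame("wrist"))
E
```

```text
time_s: 3.35
tcp_pos: [0.5484, -0.1582, 0.1579]
tool_rot: [3.119, -0.314, 0.003]
force: [-5.1, -13.2, 5.7]
finger_gap: 0.242
grip_force: 58.7
```

View pics/w3.png

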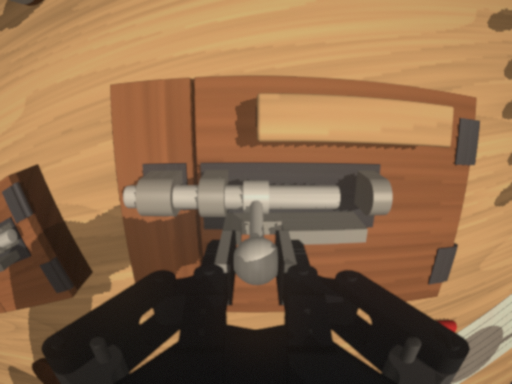

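The rod now goes through the keeper (its end shows at (130,197)) and the knob is centred between the pads at (256,258). The push met the stop at 13 N. Next is the turn, along the arc.

```bash
python3 -m crank '{"fingers":[1,1,1,1,1],"delta_pos":[[-0.006,0.001,0.0015],[-0.013,0.001,0.0045],[-0.0195,0.001,0.0082],[-0.0256,0.001,0.0126],[-0.0256,0.001,0.0126]],"dr":[[0,0,0],[0,0,0],[0,0,0],[0,0,0],[0,0,0]]}'
```

```text
time_s: 3.9
tcp_pos: [0.5222, -0.1516, 0.1444]
tool_rot: [3.125, -0.313, 0.0]
force: [-2.8, -1.5, -0.5]
finger_gap: 0.005
grip_force: 0.8
```

The grip slipped (fingers shut). Looking.

```bash
python3 - <<'E'
from h import *
o=env.get_obs();print(o["tcp_pos"]);w=env.grab_frame("wrist")[120:320,130:400];d=env.grab_frame("side")[100:280,220:430]
cv2.imwrite("pics/m1.png",np.vstack([cv2.resize(w,(405,300)),cv2.resize(d,(405,300))]))
E
```

```text
[ 0.5222112  -0.15160105  0.14437382]
```

View pics/m1.png

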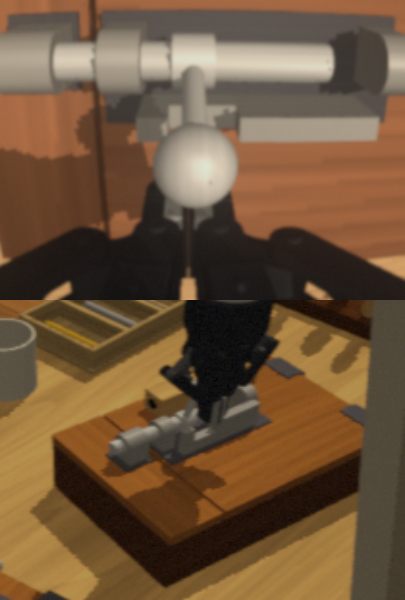

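The ball slid out on the tool's +x side of the shut fingers (ball at about (260,231) in the full wrist frame) and the handle is only partly turned. I'll lift over it and push it down with shut fingers instead.

```bash
python3 - <<'E'
from h import *
from scipy.optimize import minimize
o=env.get_obs();a,d=wray((259.7,230.8),o)
ex=np.array([.9799,-.1994,0]);ey=np.array([.1994,.9799,0]);c=np.array([.5509,-.212,.116])
K=lambda t,s:c+ey*s-ex*.06*np.sin(t)+np.array([0,0,.06*np.cos(t)])
def e(v):
    w=K(*v)-a;return 1e4*(w@w-(w@d)**2)
M=Rn.from_rotvec(o["tool_rot"]).as_matrix()
for t in (.1,.22,.35,.5,.6):
    r=minimize(lambda s:e((t,s[0])),[.05]);print(t,r.x,r.fun,M.T@(K(t,r.x[0])-o["tcp_pos"]))
E
```

```text
0.1 [0.05199826] 0.671155838434627 [ 0.03347948  0.0018015  -0.0314324 ]
0.22 [0.05193377] 0.050773756309352436 [ 0.02637517  0.00185595 -0.03028959]
0.35 [0.05185173] 0.12825221055043357 [ 0.018894    0.00192709 -0.02810189]
0.5 [0.0517431] 0.8862362609318025 [ 0.01070046  0.00202333 -0.02439861]
0.6 [0.05166351] 1.6142093145337517 [ 0.00558584  0.00209491 -0.02126637]
```

```bash
python3 -m crank '{"fingers":[1,1,1,1,1],"delta_pos":[[-0.004,0,-0.03],[-0.004,0.002,-0.06],[0.02,0.002,-0.06],[0.058,0.002,-0.06],[0.058,0.002,-0.06]],"dr":[[0,0,0],[0,0,0],[0,0,0],[0,0,0],[0,0,0]]}'; python3 -m crank '{"fingers":[1,1,1],"delta_pos":[[0,0,0.02],[0,0,0.041],[0,0,0.041]],"dr":[[0,0,0],[0,0,0],[0,0,0]]}'
```

```text
time_s: 4.5
tcp_pos: [0.5831, -0.1655, 0.2029]
tool_rot: [-3.126, 0.312, -0.002]
force: [0.2, -0.3, -0.0]
finger_gap: 0.003
grip_force: 0.0
time_s: 4.8
tcp_pos: [0.5785, -0.1641, 0.1602]
tool_rot: [-3.125, 0.312, 0.006]
force: [-0.1, -0.2, -0.2]
finger_gap: -0.001
grip_force: 0.0
```

```bash
python3 -m crank '{"fingers":[1,1,1,1,1],"delta_pos":[[-0.01,0,0],[-0.02,0,0],[-0.03,0,0],[-0.04,0,0],[-0.04,0,0]],"dr":[[0,0,0],[0,0,0],[0,0,0],[0,0,0],[0,0,0]]}';python3 - <<'E'
from h import *
o=env.get_obs();print(o["tcp_pos"]);w=env.grab_frame("wrist")[120:320,130:400]
cv2.imwrite("pics/m2.png",cv2.resize(w,(540,400)))
E
```

```text
time_s: 5.3
tcp_pos: [0.5389, -0.1565, 0.1636]
tool_rot: [3.126, -0.313, 0.001]
force: [-0.4, -0.1, 0.3]
finger_gap: 0.001
grip_force: 0.0
[ 0.53889848 -0.15650197  0.16364962]
```

View pics/m2.png

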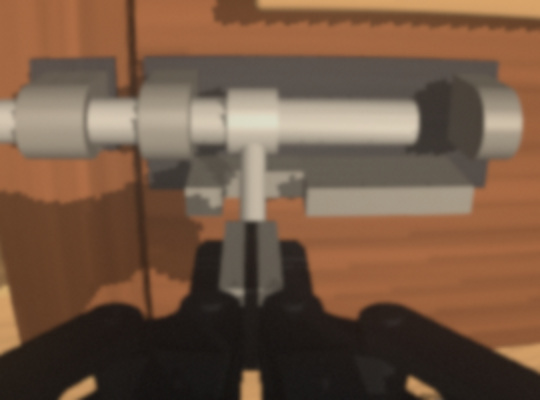

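The handle is turned to roughly t≈0.85, with the stem passing under the fingers over the notch. Next I push on over the ball, then press down.

```bash
python3 -m crank '{"fingers":[1,1,1,1,1],"delta_pos":[[-0.01,0,0],[-0.02,0,0],[-0.03,0,0],[-0.03,0,0.004],[-0.03,0,0.008]],"dr":[[0,0,0],[0,0,0],[0,0,0],[0,0,0],[0,0,0]]}';python3 -m crank '{"fingers":[1,1,1,1,1],"delta_pos":[[0,0,0.004],[0,0,0.008],[0,0,0.012],[0,0,0.014],[0,0,0.014]],"dr":[[0,0,0],[0,0,0],[0,0,0],[0,0,0],[0,0,0]]}'
```

```text
time_s: 5.85
tcp_pos: [0.5104, -0.1508, 0.1547]
tool_rot: [3.126, -0.313, 0.0]
force: [-2.0, 0.7, 2.4]
finger_gap: -0.0
grip_force: 1.2
time_s: 6.35
tcp_pos: [0.5109, -0.1509, 0.1407]
tool_rot: [3.126, -0.312, -0.0]
force: [-1.9, 0.4, 4.8]
finger_gap: -0.001
grip_force: 2.3
```

```bash
python3 -m crank '{"fingers":[1,1,1],"delta_pos":[[0,0,0.0015],[0,0,0.003],[0,0,0.003]],"dr":[[0,0,0],[0,0,0],[0,0,0]]}'
```

```text
time_s: 6.65
tcp_pos: [0.5109, -0.151, 0.1396]
tool_rot: [3.125, -0.312, 0.003]
force: [-8.6, 2.5, 22.5]
finger_gap: 0.002
grip_force: 11.1
```

A firm stop (22 N) at the expected height. Lift and check.

```bash
python3 -m crank '{"fingers":[1,1,1,1,1],"delta_pos":[[0,0,-0.02],[0,0,-0.06],[0,0,-0.11],[0,0,-0.11],[0,0,-0.11]],"dr":[[0,0,0],[0,0,0],[0,0,0],[0,0,0],[0,0,0]]}';python3 - <<'E'
from h import *
env.grab_frame("wrist");o=env.get_obs();w=env.grab_frame("wrist")[100:300,110:410];d=env.grab_frame("side")[125:265,240:430]
cv2.imwrite("pics/m3.png",np.vstack([cv2.resize(w,(450,300)),cv2.resize(d,(450,300))]))
E
```

```text
time_s: 7.15
tcp_pos: [0.5115, -0.1511, 0.2484]
tool_rot: [3.125, -0.312, 0.004]
force: [-1.2, 0.4, -1.1]
finger_gap: -0.004
grip_force: 0.0
```

View pics/m3.png

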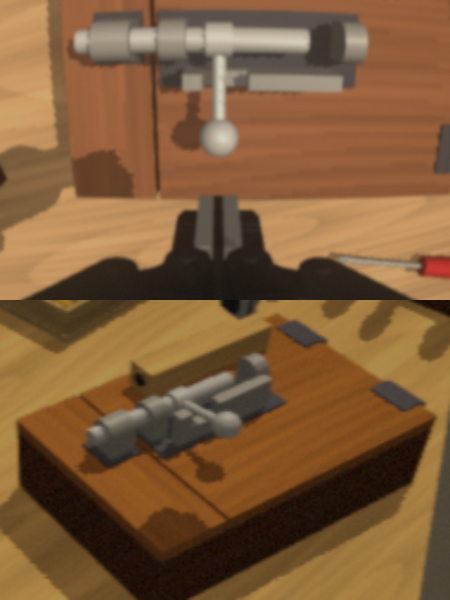

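In the picture the stem lies down in the notch (stem at column 219, notch 203–250, so slide ≈ 60 mm). The knob is flat, the rod is through the keeper and the gripper is clear.

```bash
python3 -c "
from station import env
print(env.finish_job())"
```

```text
the job is handed in; nothing more can be done
None
```

The longer box is bolted: its bolt is fully across in the keeper and the handle is down in the notch and released. I didn't touch the shorter box, and the job is handed in, though no verdict came back.

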